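Draw the bar cutter's wire frame into line and pin it

TASK

The wire frame of the bar cutter has been dropped back a few millimetres out of line, so its wires would land on the ribs. Push the tapered drift pin from the wooden block down through the frame's ear and the lug under it at the larger hole until its collar sits on the ear and the frame has been drawn into line; then set the plain pin fully home in the smaller hole, collar down on its ear. Let the drift move the frame rather than shoving it by hand; press, do not ram, and leave the things around undisturbed.

Things in the scene. Friction and masses are not known exactly. Their poses are not given: they have to be found in the camera images.
- cutter: the bar cutter: aluminium base 262 x 262 mm with a ribbed white bed, origin under its centre; fixed. Two fixed lugs, 44 mm square, tops 85 mm above the counter, stick out 150 mm from the centre on the side facing the robot. x points from the lugs over the bed, y along the hinge bar from the small hole to the big one, z up
- lug_big (a point): centre of the mouth of the larger hole (15 mm across, through, 20 mm deep) in the top of the cutter's left-hand fixed lug; same axes as the cutter; open below down to the counter
- lug_small (a point): centre of the mouth of the smaller hole (11.5 mm across, through, 20 mm deep) in the top of the right-hand fixed lug
- ear_big (a point): centre of the larger hole (15 mm across, through) at the top face of the frame's left ear, a steel plate 42 mm square and 8 mm thick lying on the lug; 93 mm above the counter, 8 mm above point lug_big. It moves with the frame. The frame's rear bar, 28 mm behind the hole, stands 2 mm higher than the ear
- ear_small (a point): the same for the smaller hole (11.5 mm across) in the frame's right ear, 8 mm above point lug_small
- frame (a joint): how far the wire frame is out of line, m: it slides along the hinge bar (+ towards the big hole, +-10 mm of travel), 0 = ears exactly over the lugs. Stiff: it takes about 10 N to slide it and it stays where it is left. Forcing the drift down takes a steady 8 to 18 N at the wrist; the collar landing on the ear shows as a rise above that. Over 30 N there bends the ear
- block: beech block 56 x 136 x 72 mm (origin under its centre, long axis y) with two upright holes 70 mm apart along y, in which the drift and the plain pin stand, hanging by their collars; fixed
- drift: steel drift pin, 120 mm long, z up along its axis, origin at the centre of its tip. Tip 5 mm across, tapering to 14.5 mm at 40 mm, plain shank 14.5 mm across to 62 mm, collar 22 mm across from 62 to 67 mm, grip 16 mm across from 67 to 107 mm, mushroom head 24 mm across to the top at 120 mm. Seated, its tip is 54 mm below point lug_big and its head 151 mm above the counter
- pin: plain steel pin, 73 mm long, z up along its axis, origin at the centre of its foot. Shank 10 mm across to 34 mm (foot edge chamfered 1.5 mm), collar 22 mm across from 34 to 39 mm, grip 16 mm across from 39 to the flat top at 73 mm. Seated, its foot is 26 mm below point lug_small; it drops in with little force once the frame is in line
- pastry_0: glazed swirl pastry, 94 mm; bystander
- pastry_2: glazed swirl pastry, 92 mm; bystander
- slice_caramel_14: caramel square 109 x 76 x 31 mm; bystander
- sugar_shaker: sugar shaker, 44 mm across, 90 mm tall; bystander
Things that resemble listed ones, but are neither listed nor needed, are in the scene too. What is shaped like the drift but purple is not meant.

How it is judged:
By the outcome, as a careful person would: the job done as asked, in the order asked, and still so for the second after the job is handed in, with the robot touching nothing.
It also fails if it takes over 66 s, if anything falls off the work surface, if the arm or the gripper's body presses on something with over 40 N, if the wrist force passes 120 N, or if a joint passes its speed limit or range.

ROBOT

A 6-joint arm with a two-finger parallel gripper is mounted at the origin on the work surface; the furniture and walls round the work are solid. World frame = base frame: x ahead of the robot, y to its left, z up, the work surface at z = 0. Lengths are in m, angles in rad, forces in N, time in s.
With the tool pointing down it reaches from about 0.425 to 0.95 m from the base axis. Payload 3.5 kg.
Tool frame: the origin (TCP) lies between the finger pads; the fingertips stand 22 mm ahead of it and the grasp point (between the pads) lies 3 mm ahead of it (ctrl.nose_length is the z of the fingertips in the tool frame, in m); z points along the fingers, y is the line along which they close (so a half turn about z gives the same grasp; the last joint's range is limited). The gripper opens to 85 mm and grips with 20 to 120 N. Pads are 22 mm wide; open, the fingers measure 114 mm over their backs; the gripper's body (76 mm by 85 mm) begins 54 mm behind the grasp point. The pads swing forward as they close: fully open they stand 13 mm farther back than shut.
Start: joints at [-1.387, 0.286, 1.577, -0, 1.279, -0.15], TCP at [0.221, -0.638, 0.253] pointing down, gripper open.
Joint ranges: [-2.77, 2.77], [-0.9, 2.22], [0.21, 2.48], [-1.53, 4.67], [0.24, 2.81], [-2.84, 2.84]. Speed limits (rad/s): [2.79, 2.79, 3.14, 3.14, 3.14, 3.14].

INTERFACE

Orientations are given as a unit quaternion [x, y, z, w].
In Python, from plant import ctrl gives the robot as it stands. The module is installed in compiled form; this text tells all that it offers.
- The arm moves only by the tool send_rows, never from a script. Its argument "rows" is text: rows parted by semicolons, each of 7 numbers parted by spaces: the turn, a rotation vector about the tool's x, y, z in shares of 180 degrees (1.0 is 180 degrees), then the shift along the tool's x, y, z in a scale on which 1.0 is 800 mm, then the opening, from -1 (shut) to 1 (fully open). A call has 1 to 8 rows; each row is the pose to reach, as a shift and turn from the pose commanded when the call began, along the tool's axes at that moment; what a row does not reach only later rows make up. A row lasts 1/8 s, in which the tool goes at most 62.5 mm and 10.7 degrees, less where a joint would pass 70% of its speed; a pose out of reach is approached as far as the arm can. A shift or turn number past 1, either way, is cut back to 1. A call with a gripper value outside its range is refused whole. The fingers move at their own pace and stop on an object; "grip_force" is the grip in N (left out, the last holds). Time passes only in rows, so rows that repeat a pose let the fingers close. It gives the time, the measured TCP pose, the force, the opening and the grip force at its end, in the units of the state.
- ctrl.get_state(): the state, without advancing time (a new reading comes with each control period).
- ctrl.read_camera(name): name is "side" or "top"; returns a dict with "color" (480x640x3 uint8, red, green, blue), "fx", "fy", "cx", "cy" (pixels), "extrinsics" (4x4, takes a point from world to camera coordinates). Camera axes: x right, y down, z forward; pixel columns grow to the right and rows downward; lengths in m; the calibration is good to about 2 mm. A picture is of the moment at which its call begins. There is no depth.
- ctrl.sign_off(): hands the job in; it is judged then, once.
Trained networks look in a picture, given as the dict that the camera call returned (one of the last four; its "shot" number tells which), for a name from the list of things; names that differ only in an ending like _2 or _b are one class to them, and where a whole thing is asked for, a point or a joint stands for the part that bears it (a point fixed in the world has none). Each returns a list of dicts, best first, with "p" (0 to 1); they miss things now and then, are a little off and sometimes report something else, mostly with a low value. They report only what shows in the picture. A call takes as long as a camera call. They do not tell look-alikes from the thing itself.
- ctrl.look_for(picture, target): "position" ([x, y, z] in m, in the coordinates of the camera as it stood for that picture, good to about 4 mm: the middle of the surface that is visible of it).
The state is a dict: "time": time; "qpos": joint angles; "dq": joint speeds; "joint_efforts": joint torques, N m; "eef_pos": TCP position; "tcp_rot": TCP orientation; "contact_force": force on the tool from outside, world axes, zero at the start; "wrist_torque": the same for the moment, N m; "opening": opening from 0.0 (shut) to 1.0 (fully open); "finger_force": force on a finger pad.
Only numpy, scipy, OpenCV 4.12 (cv2) and the standard library are available. Lean on these libraries where they do the work, as an engineer would, in place of code of your own. Each camera call takes 0.05 s, during which the arm holds its last target. There are 200 camera calls.

## Working session

There is one attempt and no reset: what is moved stays moved. The work goes in short steps, Python scripts to look and compute and a tool call to move; the robot and the scene stay as the last step left them, time stands still between calls to the robot, and variables do not carry over. Pictures are saved under pics/ and viewed, at most 10 in all, crops included, and the job is handed in when it is done.

Besides the shell and the picture viewer there is one more tool, called after ">>>" as a command line: name --argument value ..., lists and objects as JSON in quotes. send_rows: Moves the arm, as the interface text tells. Its arguments: {"type":"object","properties":{"rows":{"type":"string"},"grip_force":{"type":"number"}},"required":["rows"]}

```bash
mkdir -p pics; cat > h.py <<'E'
import numpy as np, cv2
from plant import ctrl
def w(pic,p):
    E=np.array(pic["extrinsics"]); return np.linalg.inv(E)@np.append(p,1)
def proj(pic,P):
    c=np.array(pic["extrinsics"])@np.append(P,1); return np.array([pic["fx"]*c[0]/c[2]+pic["cx"],pic["fy"]*c[1]/c[2]+pic["cy"]])
def ray(pic,u,v,z):
    E=np.linalg.inv(np.array(pic["extrinsics"])); d=E[:3,:3]@np.array([(u-pic["cx"])/pic["fx"],(v-pic["cy"])/pic["fy"],1]); o=E[:3,3]
    return o+d*(z-o[2])/d[2]
E
python3 - <<'E'
from h import *
for n in ("top","side"):
    p=ctrl.read_camera(n); cv2.imwrite(f"pics/{n}0.png",p["color"][:,:,::-1])
    E=np.linalg.inv(np.array(p["extrinsics"]));print(n,p["fx"],E[:3,3].round(3),E[:3,2].round(3))
    for t in ["cutter","ear_big","ear_small","lug_big","lug_small","frame","block","drift","pin","pastry_0","slice_caramel_14","sugar_shaker"]:
        try:
            for d in ctrl.look_for(p,t)[:3]:
                P=w(p,d["position"])[:3]; print(t,round(d["p"],2),P.round(4),proj(p,P).round(0))
        except Exception as e: print(t,e)
print(ctrl.get_state())
E
```

```text
top 469.46371993748784 [0.435 0.063 1.269] [ 0.135 -0.007 -0.991]
cutter 0.88 [ 0.6448 -0.0474  0.0818] [363. 221.]
ear_big 0.73 [ 0.6339 -0.0578  0.0952] [368. 224.]
lug_big 0.71 [ 0.6436 -0.0452  0.0831] [362. 221.]
lug_small 0.89 [ 0.6436 -0.0448  0.0806] [362. 221.]
lug_small 0.63 [0.7659 0.1963 0.0271] [271. 181.]
frame 0.85 [ 0.6374 -0.0577  0.0947] [368. 223.]
block 0.61 [0.5177 0.2889 0.0705] [232. 272.]
drift 0.62 [0.5861 0.1816 0.116 ] [272. 243.]
pin 0.45 [0.5164 0.328  0.1071] [213. 272.]
pastry_0 0.93 [0.695  0.2677 0.027 ] [244. 207.]
pastry_0 0.86 [0.7647 0.1937 0.025 ] [272. 182.]
slice_caramel_14 0.86 [0.5942 0.4152 0.0291] [188. 245.]
slice_caramel_14 0.4 [0.6987 0.2688 0.0291] [243. 206.]
sugar_shaker 0.78 [ 0.3954 -0.2804  0.0752] [458. 318.]
side 532.645507172059 [0.201 0.995 0.774] [ 0.317 -0.756 -0.573]
cutter 0.74 [ 0.6341 -0.0088  0.0819] [308. 213.]
ear_big 0.63 [ 0.6279 -0.0341  0.0877] [314. 206.]
ear_small 0.91 [ 0.6256 -0.0312  0.093 ] [315. 205.]
ear_small 0.62 [ 0.6341 -0.0075  0.0787] [308. 214.]
lug_big 0.64 [ 0.6304 -0.0125  0.0801] [310. 213.]
lug_
[... 713 characters left out ...]
y([-1.38700330e+00,  2.86319317e-01,  1.57671212e+00,  1.41721412e-05,
        1.27861271e+00, -1.50016551e-01]), 'dq': array([ 3.77591422e-04, -3.55785390e-04, -6.67034668e-04,  3.26293855e-04,
        9.40977367e-05, -8.02280417e-04]), 'joint_efforts': array([ 1.13262300e-03, -4.05953336e+01, -2.92934561e+01, -1.19503839e-04,
        6.27688914e-04,  6.19065226e-07]), 'eef_pos': array([ 0.22117665, -0.63771283,  0.2533054 ]), 'tcp_rot': array([ 9.86104039e-01,  1.66128939e-01,  6.34987002e-06, -2.58609933e-05]), 'contact_force': array([-0.22556732, -0.46555202,  0.75033394]), 'wrist_torque': array([ 0.00281575, -0.04093262, -0.00914115]), 'finger_force': 0.0, 'opening': 1.0026427499505584}
```

View pictures.

View pics/top0.png

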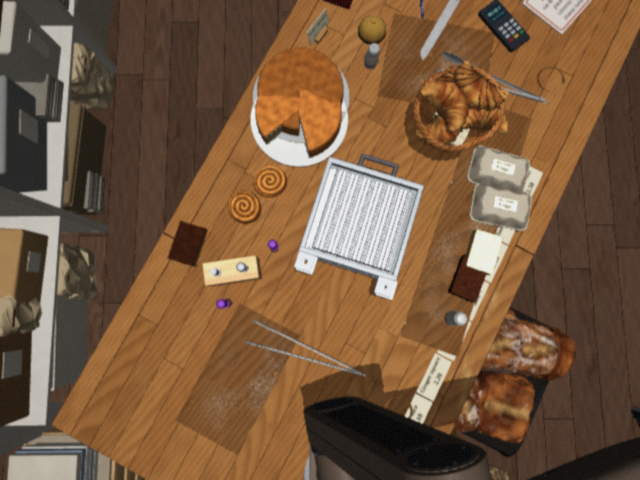

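View pics/side0.png

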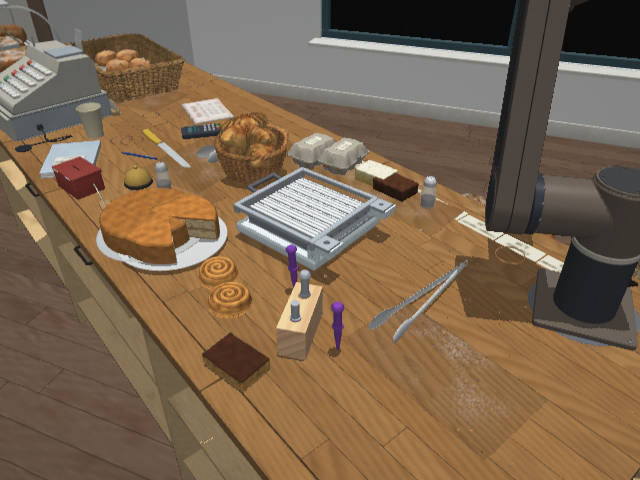

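```bash
python3 - <<'E'
import cv2,numpy as np
t=cv2.imread("pics/top0.png");s=cv2.imread("pics/side0.png")
def c(im,x,y,w,h,f,W=400,H=300):
    return cv2.resize(im[y:y+h,x:x+w],(W,H),interpolation=cv2.INTER_CUBIC)
m=np.vstack([np.hstack([c(t,290,240,120,60,0,800,400)]),np.hstack([c(t,200,235,80,40,0,400,200),c(s,300,190,100,50,0,400,200)])])
cv2.imwrite("pics/m.png",m)
E
```

```text
(no output)
```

View pics/m.png

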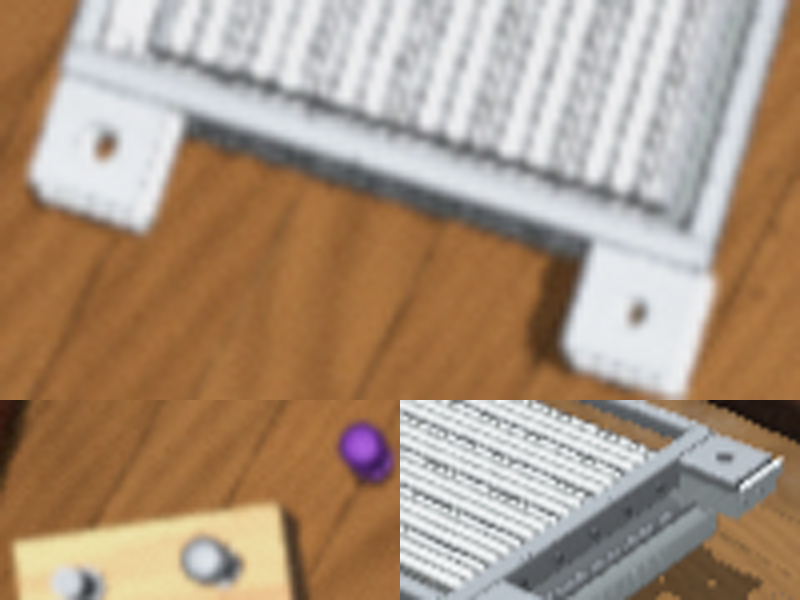

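```bash
python3 - <<'E'
from h import *
from scipy.spatial.transform import Rotation as R
t=ctrl.read_camera("top"); s=ctrl.read_camera("side"); 
B=ray(t,290+101/6.667,240+145/6.667,.093); S=ray(t,290+637/6.667,240+313/6.667,.093)
print("top big",B,"small",S,"d",B-S,np.linalg.norm(B-S),np.degrees(np.arctan2(*(B-S)[1::-1])))
S2=ray(s,300+725/4-100,190+57/4,.093); print("side small",S2)
for n,z in (("drift",.13),("pin",.111)):
    u,v={"drift":(200+205/5,235+160/5),"pin":(200+72/5,235+182/5)}[n]
    print(n,ray(t,u,v,z))
print("side drift",ray(s,305,272,.13),"pin",ray(s,295,304,.111))
print(ctrl.nose_length, R.from_quat(ctrl.get_state()["tcp_rot"]).as_matrix().round(3))
# montage, large
def c(p,x,y,w,h,W,H): return cv2.resize(p["color"][y:y+h,x:x+w,::-1],(W,H),interpolation=cv2.INTER_CUBIC)
m=np.vstack([np.hstack([c(s,300,190,100,75,400,300),c(s,275,260,60,45,400,300)]),np.hstack([c(s,300,220,40,30,400,300),c(t,200,250,60,45,400,300)])])
cv2.imwrite("pics/m2.png",m)
E
```

```text
top big [0.53988292 0.10144317 0.093     ] small [ 0.4749631  -0.09885587  0.093     ] d [0.06491982 0.20029904 0.        ] 0.21055708993441977 72.04173860602488
side small [ 0.47570322 -0.09457109  0.093     ]
drift [0.52523509 0.25592417 0.13      ]
pin [0.51649857 0.32444664 0.111     ]
side drift [0.52597002 0.2599565  0.13      ] pin [0.51566895 0.33159162 0.111     ]
0.022 [[ 0.945  0.328 -0.   ]
 [ 0.328 -0.945  0.   ]
 [-0.    -0.    -1.   ]]
```

View pics/m2.png

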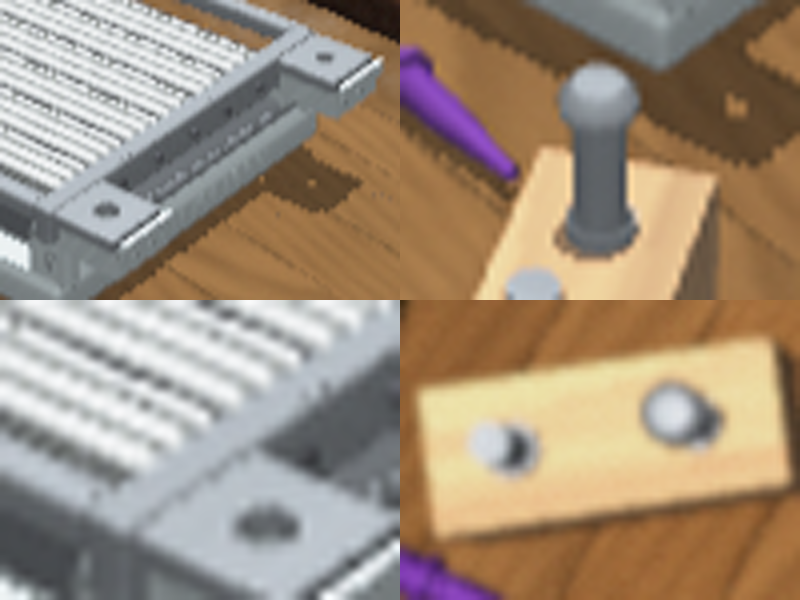

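```bash
cat >> h.py <<'E'
from scipy.spatial.transform import Rotation as R
def goal(P,ang=None):
    st=ctrl.get_state(); M=R.from_quat(st["tcp_rot"]).as_matrix()
    sh=M.T@(np.array(P)-st["eef_pos"])*1000
    if ang is None: return sh.round(1)
    a=np.radians(ang); y=np.array([np.cos(a),np.sin(a),0]); z=np.array([0,0,-1]); D=np.c_[np.cross(y,z),y,z]
    return R.from_matrix(M.T@D).as_rotvec(degrees=True).round(1),sh.round(1)
E
python3 - <<'E'
from h import *
print(goal([.45,-.2,.25],7.3),goal([.5256,.258,.25],7.3))
t=ctrl.read_camera("top"); s=ctrl.read_camera("side"); print("side big",ray(s,326.75,242.5,.093))
g=cv2.cvtColor(t["color"],cv2.COLOR_RGB2GRAY)
print(g[255:269,296:315]); print(g[280:294,377:395])
g=cv2.cvtColor(s["color"],cv2.COLOR_RGB2GRAY); print(g[237:248,318:336])
E
```

```text
(array([ -0. ,   0. , -78.2]), array([ 359.6, -338.6,    3.3])) (array([ -0. ,   0. , -78.2]), array([ 581.1, -746.5,    3.3]))
side big [0.54094555 0.10478443 0.093     ]
[[129 166 213 230 230 229 229 231 231 230 230 230 227 226 218 215 210 203
  200]
 [136 188 225 231 231 231 229 230 229 231 230 230 231 229 229 229 228 218
  212]
 [145 200 228 231 232 231 230 228 226 228 228 230 230 230 230 230 230 227
  225]
 [158 212 230 232 233 230 227 221 211 211 219 226 229 231 230 231 230 228
  226]
 [163 222 231 233 233 228 225 222 209 184 183 203 226 230 230 230 230 228
  225]
 [184 226 233 232 231 225 229 228 200 148 128 174 223 231 231 230 230 229
  231]
 [211 231 232 232 229 223 232 229 176 115 107 164 223 231 233 231 227 221
  233]
 [224 233 232 233 231 229 235 227 164 120 134 188 228 232 233 232 225 221
  234]
 [228 233 233 233 233 231 234 228 187 158 176 217 231 232 234 230 227 228
  232]
 [232 234 234 233 234 233 233 232 220 210 218 230 232 233 231 229 221 232
  230]
 [231 233 234 235 234 235 234 234 232 230 233 233 234 233 232 230 226 233
  226]
 [228 231 231 232 234 233 235 234 235
[... 1383 characters left out ...]
184 173 167 144 117 114]
 [159 183 192 193 191 192 191 190 192 192 192 194 193 193 193 181 173 142]
 [180 192 192 193 192 191 191 163 163 152 178 193 194 193 193 194 196 182]
 [192 192 191 191 191 175 138 116 118 108 127 161 193 194 194 195 196 195]
 [192 191 191 192 193 147  94  98 100 100  96 110 194 196 196 196 195 195]
 [191 192 192 192 194 157 123 104 115 118 102 125 195 195 197 196 195 194]
 [190 193 193 194 194 185 178 157 162 164 172 180 196 197 195 193 194 194]
 [176 193 194 195 195 195 195 188 190 189 194 196 196 196 194 194 161 138]
 [125 150 179 194 195 195 194 194 195 196 197 196 195 195 194 164 112  86]
 [ 95 104 127 150 177 193 195 195 196 198 195 195 194 179 149 113 136 222]]
```

The manual's scale: shifts go in shares of 800 mm and turns go in shares of 180 degrees. Converting my numbers, -746 mm / 800 = -0.9325, -610 mm / 800 = -0.7625, -78.2 degrees / 180 = -0.4344.

>>> send_rows --rows "0 0 -0.1389 0.125 -0.1188 0 1;0 0 -0.1944 0.25 -0.2375 0 1;0 0 -0.25 0.375 -0.3563 0.0038 1;0 0 -0.3333 0.45 -0.425 0.0038 1;0 0 -0.4344 0.5 -0.5 0.0038 1;0 0 -0.4344 0.5625 -0.625 0.0038 1;0 0 -0.4344 0.6375 -0.7625 0.0038 1;0 0 -0.4344 0.7263 -0.9325 0.0038 1"

```text
time: 2.5
eef_pos: [0.4164, -0.1776, 0.2517]
tcp_rot: [0.66, 0.752, 0.0, 0.001]
contact_force: [0.8, -0.5, -0.6]
opening: 1.002
finger_force: 0.0
```

>>> send_rows --rows "0 0 0 0 0 0 0.5;0 0 0 0 0 0 0.5"

```text
time: 2.75
eef_pos: [0.4162, -0.1795, 0.2516]
tcp_rot: [0.66, 0.751, -0.0, 0.0]
contact_force: [0.2, 0.2, 0.2]
opening: 0.748
finger_force: 0.0
```

```bash
python3 - <<'E'
from h import *
st=ctrl.get_state(); print(st["time"],st["eef_pos"],st["opening"],st["contact_force"],goal([.5256,.258,.16],7.3))
E
```

```text
2.75 [ 0.41618659 -0.17953163  0.25155722] 0.7479149455714246 [0.17381848 0.22111455 0.20979728] (array([0. , 0.1, 0.1]), array([420. , 164.6,  91.2]))
```

>>> send_rows --rows "0 0 0 0.525 0.2058 0.025 0.5;0 0 0 0.525 0.2058 0.025 0.5;0 0 0 0.525 0.2058 0.025 0.5;0 0 0 0.525 0.2058 0.025 0.5;0 0 0 0.525 0.2058 0.0638 0.5;0 0 0 0.525 0.2058 0.0638 0.5;0 0 0 0.525 0.2058 0.0638 0.5;0 0 0 0.525 0.2058 0.0638 0.5"

```text
time: 3.75
eef_pos: [0.5267, 0.2591, 0.1988]
tcp_rot: [0.66, 0.751, -0.001, -0.0]
contact_force: [-0.3, -0.8, -0.6]
opening: 0.753
finger_force: 0.0
```

```bash
python3 - <<'E'
from h import *
st=ctrl.get_state(); print(st["time"],st["eef_pos"],st["opening"],goal([.5256,.258,.1],7.3))
t=ctrl.read_camera("top"); s=ctrl.read_camera("side"); tip=st["eef_pos"]-[0,0,.022]
print(proj(t,tip),proj(s,tip))
def c(p,x,y,w,h,W,H): return cv2.resize(p["color"][y:y+h,x:x+w,::-1],(W,H),interpolation=cv2.INTER_CUBIC)
cv2.imwrite("pics/g1.png",np.hstack([c(t,190,210,100,150,400,600),c(s,255,220,100,150,400,600)]))
E
```

```text
3.75 [0.52673641 0.25913701 0.19880564] 0.753005739641765 (array([-0.1,  0. ,  0. ]), array([-1. , -1.1, 98.8]))
[236.24151851 264.80601556] [304.42609185 252.19139869]
```

View pics/g1.png

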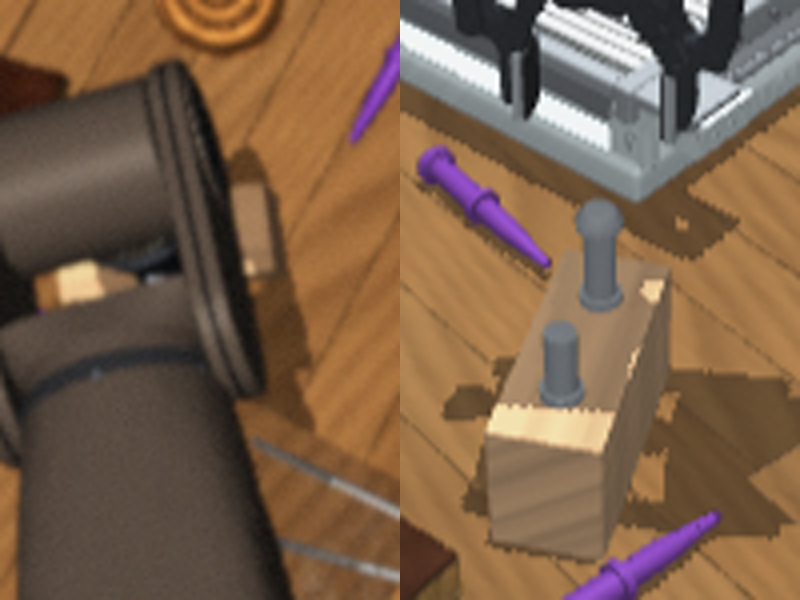

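Scaled: 98.8 mm / 800 = 0.1235, 90 mm / 800 = 0.1125.

>>> send_rows --rows "0 0 0 0 -0.0009 0.05 0.5;0 0 0 0 -0.0009 0.0938 0.5;0 0 0 0 -0.0009 0.1125 0.5;0 0 0 0 -0.0009 0.1235 0.5;0 0 0 0 -0.0009 0.1235 0.5;0 0 0 0 -0.0009 0.1235 -0.4;0 0 0 0 -0.0009 0.1235 -0.4" --grip_force 120

```text
time: 4.72
eef_pos: [0.5258, 0.2582, 0.1027]
tcp_rot: [0.66, 0.751, 0.001, 0.001]
contact_force: [0.7, -0.1, -0.0]
opening: 0.33
finger_force: 0.0
```

>>> send_rows --rows "0 0 0 0 0 0 -1;0 0 0 0 0 0 -1;0 0 0 0 0 0 -1;0 0 0 0 0 0 -1"

```text
time: 5.22
eef_pos: [0.5261, 0.2583, 0.1025]
tcp_rot: [0.661, 0.751, 0.001, 0.001]
contact_force: [1.8, 0.5, 5.4]
opening: 0.197
finger_force: 116.5
```

Scaled: -118 mm / 800 = -0.1475, -90 mm / 800 = -0.1125.

>>> send_rows --rows "0 0 0 0 0 0.0125 -1;0 0 0 0 0 -0.0188 -1;0 0 0 0 0 -0.0625 -1;0 0 0 0 0 -0.1125 -1;0 0 0 0 0 -0.1475 -1;0 0 0 0 0 -0.1475 -1"

```text
time: 5.98
eef_pos: [0.5254, 0.2582, 0.2209]
tcp_rot: [0.66, 0.751, 0.001, 0.001]
contact_force: [0.8, -0.2, -1.6]
opening: 0.199
finger_force: 117.9
```

```bash
python3 - <<'E'
from h import *
st=ctrl.get_state(); print(st["time"],st["eef_pos"],st["opening"],st["contact_force"])
t=ctrl.read_camera("top"); s=ctrl.read_camera("side")
B=ray(t,304.3,261.2,.093);O=ray(t,305.6,261.2,.093);print(B,O,ray(s,326.5,242.4,.093))
b=(B+ray(s,326.5,242.4,.093))/2; print("ear",b)
for P in (b,b-[0.31*.0027,.95*.0027,0]): print(goal([P[0],P[1],.22],72),goal([P[0],P[1],.22],72-180))
E
```

```text
5.975 [0.52543429 0.25817987 0.2208646 ] 0.19882187258048772 [ 0.84393017 -0.15853872 -1.6324063 ]
[0.54128526 0.10356941 0.093     ] [0.5412551 0.1003051 0.093    ] [0.54159204 0.1046376  0.093     ]
ear [0.54143865 0.10410351 0.093     ]
(array([ -0.2,  -0.1, -64.7]), array([-154.5,   -2.1,   -2.6])) (array([-1.000e-01,  2.000e-01,  1.153e+02]), array([-154.5,   -2.1,   -2.6]))
(array([ -0.2,  -0.1, -64.7]), array([-157. ,   -3.2,   -2.6])) (array([-1.000e-01,  2.000e-01,  1.153e+02]), array([-157. ,   -3.2,   -2.6]))
```

Scaled: -157 mm / 800 = -0.1963, -3.2 mm / 800 = -0.004, -64.7 degrees / 180 = -0.3594.

>>> send_rows --rows "0 0 -0.0556 -0.05 -0.0013 -0.0038 -1;0 0 -0.1111 -0.1 -0.0013 -0.0038 -1;0 0 -0.1667 -0.1375 -0.0013 -0.0038 -1;0 0 -0.2222 -0.1625 -0.0025 -0.0038 -1;0 0 -0.2778 -0.1813 -0.0025 -0.0038 -1;0 0 -0.3333 -0.1913 -0.0038 -0.0038 -1;0 0 -0.3594 -0.1963 -0.004 0 -1;0 0 -0.3594 -0.1963 -0.004 0.0063 -1"

```text
time: 7.08
eef_pos: [0.5406, 0.1016, 0.2116]
tcp_rot: [0.157, 0.988, -0.0, -0.002]
contact_force: [0.8, -0.2, -1.3]
opening: 0.195
finger_force: 117.9
```

```bash
cat > v.py <<'E'
from h import *
import sys
st=ctrl.get_state(); print(st["time"],st["eef_pos"],st["contact_force"].round(1),R.from_quat(st["tcp_rot"]).as_matrix()[:,1:].round(3).tolist())
t=ctrl.read_camera("top"); s=ctrl.read_camera("side")
L=float(sys.argv[2]); tip=st["eef_pos"]-[0,0,L]; print("tip",tip,proj(s,tip),"head",proj(s,tip+[0,0,.12]))
def c(p,x,y,w,h,W,H): return cv2.resize(p["color"][y:y+h,x:x+w,::-1],(W,H),interpolation=cv2.INTER_CUBIC)
cv2.imwrite(sys.argv[1],np.hstack([c(t,275,235,60,90,400,600),c(s,295,165,60,90,400,600)]))
E
python3 v.py pics/e1.png .0925
```

```text
7.075 [0.54061569 0.10156385 0.21163888] [ 0.8 -0.2 -1.3] [[0.31, -0.005], [0.951, 0.0], [-0.001, -1.0]]
tip [0.54061569 0.10156385 0.11913888] [327.53072268 231.95366261] head [328.07988299 183.55492105]
```

View pics/e1.png

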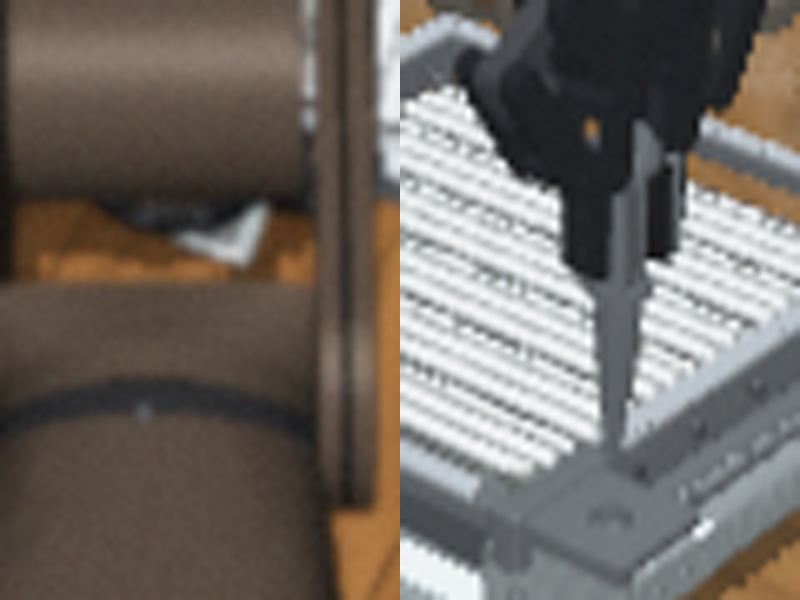

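```bash
python3 - <<'E'
from h import *
s=ctrl.read_camera("side"); st=ctrl.get_state()
a=s["color"][:,:,::-1].astype(int); b=cv2.imread("pics/side0.png").astype(int)
for v in range(203,236):
    x=np.arange(312,345); g=a[v,x].mean(1).astype(int); print(v,' '.join(f"{k:3d}" for k in g))
for l in (0,20,40,62,67,120): print(l,proj(s,st["eef_pos"]-[0,0,.0925-l/1000]).round(1))
E
```

```text
203 213 208 241 239 233 229 199  55  34  39  35  35  35  36  70 103  98  65  91 113  78  33  31 141 233 232 215 177 198 228 231 231 134
204 232 215 211 199 232 243 235 134  36  36  34  34  33  32  69 103  99  64  92 104 226 182 198 126 211 241 240 232 230 200 187 215 229
205 243 239 232 211 192 198 225 231 147  47  32  31  34  32  68 104  98  66  90  88 219 237 239 226 216 212 206 232 242 234 227 218 212
206 195 212 241 239 233 229 184 187 172 160  89  73  46  59  94 103  99  64  88 102 142 194 218 242 239 232 215 193 197 224 242 239 233
207 195 154 198 206 233 243 232 226 218 177 106  93  88  93 103 104  96  72  98 114 105 151 164 195 208 241 239 232 229 220 187 209 241
208 237 163 194 154 173 197 228 242 239 232 159  95  97 100 102 105 109 100 106 102 105 231 231 194 149 193 197 231 242 239 226 216 213
209 196 177 236 231 191 127 163 193 217 242 234 163  96 100 101 104 105 104 101  92 141 196 219 237 230 190 128 167 194 220 242 240 233
210 229 212 186 209 235 229 187 117 140 196 209 233 123  96  99 102 102 100  96 226 231 229 213 187 211 235 229 128 151 144 196 211 241
211 242 238 
[... 2789 characters left out ...]
97  95  95  92  93  93  90  88  85  91 107 109 119 120
232 207 241 242 239 232 212 176 197 208 124 115 117 116  96  99  93 117 113  96  95  94  93  90  93  92  89  92  88 111 117 120 121 116
233 204 185 206 233 242 239 176 121 132 118 115 118 117 111 104  93  95  95  96  94  92  91  89  90  90  91 108 110 119 119 119 116 150
234 238 227 213 164 199 217 146 115 116 116 117 116 116 109  96  93  93  93  86  85  91  91  90  93  90 110 118 120 119 118 115 112 151
235 215 212 196 134 128 142 118 117 117 117 116 112 111 112 106  95  92  87  78  64  91  90  91  96 109 118 120 119 117 114 141 130 129
0 [327.3 231.7]
20 [327.4 224. ]
40 [327.5 216.2]
62 [327.6 207.4]
67 [327.6 205.4]
120 [327.9 183.3]
```

Scaled: 80 degrees / 180 = 0.4444.

>>> send_rows --rows "0 0 0.0556 0 0 0 -1;0 0 0.1111 0 0 0 -1;0 0 0.1667 0 0 0 -1;0 0 0.2222 0 0 0 -1;0 0 0.2778 0 0 0 -1;0 0 0.3333 0 0 0 -1;0 0 0.3889 0 0 0 -1;0 0 0.4444 0 0 0 -1"

```text
time: 8.22
eef_pos: [0.5417, 0.1022, 0.2141]
tcp_rot: [0.757, 0.654, -0.0, -0.0]
contact_force: [-0.4, -0.4, -1.1]
opening: 0.197
finger_force: 117.9
```

Scaled: 10 degrees / 180 = 0.0556.

>>> send_rows --rows "0 0 0.0556 0 0 0 -1;0 0 0.0556 0 0 0 -1;0 0 0.0556 0 0 0 -1"

```text
time: 8.6
eef_pos: [0.5418, 0.102, 0.2143]
tcp_rot: [0.808, 0.589, -0.0, -0.0]
contact_force: [-0.1, 0.4, -1.2]
opening: 0.198
finger_force: 117.9
```

```bash
cat > ax.py <<'E'
from h import *
s=ctrl.read_camera("side"); st=ctrl.get_state(); M=R.from_quat(st["tcp_rot"]).as_matrix()
print(st["time"],st["eef_pos"],M[:,1:].round(4).tolist())
a=s["color"].astype(float).mean(2)
out=[]
for v in range(209,231):
    x=np.arange(316,342); g=a[v,x]; d=np.clip((170-g)/(170-110),0,1)
    i0=int(round(327-316)); L=i0
    while d[L-1]>.5: L-=1
    Rr=i0
    while d[Rr+1]>.5: Rr+=1
    out.append((v,x[L],x[Rr],(x[L]+x[Rr])/2, proj(s,st["eef_pos"]+M@[0,0,.0925])[0]))
o=np.array(out); k=np.polyfit(o[:,0],o[:,3],1); print(o[:,1:3].astype(int).tolist()); print("line at 208, 232:",np.polyval(k,[208,232]))
for l in (0,62): print(l,proj(s,st["eef_pos"]+M@[0,0,.0925-l/1000]).round(2))
E
python3 ax.py
```

```text
8.65 [0.54181751 0.10197184 0.21431453] [[0.9518, -0.0003], [-0.3067, 0.0], [-0.0003, -1.0]]
[[324, 330], [324, 330], [324, 330], [323, 330], [324, 330], [324, 330], [324, 330], [324, 329], [324, 330], [324, 329], [325, 329], [325, 329], [322, 329], [325, 328], [325, 329], [325, 328], [325, 328], [326, 328], [326, 328], [325, 327], [326, 327], [326, 327]]
line at 208, 232: [326.97402597 326.41163185]
0 [326.97 230.92]
62 [327.22 206.59]
```

Scaled: -80 degrees / 180 = -0.4444.

>>> send_rows --rows "0 0 -0.0556 0 0 0 -1;0 0 -0.1111 0 0 0 -1;0 0 -0.1667 0 0 0 -1;0 0 -0.2222 0 0 0 -1;0 0 -0.2778 0 0 0 -1;0 0 -0.3333 0 0 0 -1;0 0 -0.3889 0 0 0 -1;0 0 -0.4444 0 0 0 -1"

```text
time: 9.65
eef_pos: [0.5419, 0.1019, 0.2144]
tcp_rot: [0.238, 0.971, 0.0, -0.0]
contact_force: [0.9, -0.4, -1.1]
opening: 0.197
finger_force: 117.9
```

Scaled: -10 degrees / 180 = -0.0556.

>>> send_rows --rows "0 0 -0.0556 0 0 0 -1;0 0 -0.0556 0 0 0 -1;0 0 -0.0556 0 0 0 -1"

```text
time: 10.02
eef_pos: [0.5419, 0.1019, 0.2144]
tcp_rot: [0.157, 0.988, 0.0, -0.0]
contact_force: [-1.0, 0.7, -1.2]
opening: 0.199
finger_force: 117.9
```

```bash
sed -i 's/^    out.append/    if 1: out.append/' ax.py; python3 ax.py; python3 -c "
from h import *
print(goal([.5403,.1018,.19],72))"
```

```text
10.075 [0.54191719 0.10188286 0.21447379] [[0.31, 0.0], [0.9507, 0.0], [0.0001, -1.0]]
[[324, 329], [324, 329], [323, 329], [323, 329], [323, 329], [323, 329], [323, 329], [324, 329], [323, 329], [324, 329], [324, 328], [324, 328], [322, 328], [324, 328], [324, 328], [324, 328], [324, 327], [325, 327], [325, 327], [324, 327], [325, 327], [325, 327]]
line at 208, 232: [326.27272727 325.70355731]
0 [326.93 230.83]
62 [327.19 206.49]
(array([ 0. ,  0. , -0.1]), array([ 1.5, -0.6, 24.5]))
```

Scaled: 36 mm / 800 = 0.045, 2.6 mm / 800 = 0.0033.

>>> send_rows --rows "0 0 0 0.0033 -0.0009 0.0125 -1;0 0 0 0.0033 -0.0009 0.025 -1;0 0 0 0.0033 -0.0009 0.0313 -1;0 0 0 0.0033 -0.0009 0.035 -1;0 0 0 0.0033 -0.0009 0.0388 -1;0 0 0 0.0033 -0.0009 0.0425 -1;0 0 0 0.0033 -0.0009 0.045 -1;0 0 0 0.0033 -0.0009 0.045 -1"

```text
time: 11.08
eef_pos: [0.5392, 0.102, 0.1783]
tcp_rot: [0.156, 0.988, -0.0, -0.0]
contact_force: [-0.3, 0.6, -2.0]
opening: 0.197
finger_force: 117.9
```

```bash
cat > st.py <<'E'
from h import *
st=ctrl.get_state(); M=R.from_quat(st["tcp_rot"]).as_matrix(); f=st["contact_force"]
print(st["time"],"tip z",st["eef_pos"][2]-.0925,st["eef_pos"].round(4),"F tool",(M.T@f).round(1),"Tq tool",(M.T@st["wrist_torque"]).round(2),goal([.5391,.1021,.19],72))
E
python3 st.py
```

```text
11.075 tip z 0.08582791422051908 [0.5392 0.102  0.1783] F tool [0.5 0.5 2. ] Tq tool [-0.04 -0.03 -0.01] (array([-0., -0.,  0.]), array([  0.1,   0.1, -11.7]))
```

Scaled: 8 mm / 800 = 0.01, 6 mm / 800 = 0.0075.

>>> send_rows --rows "0 0 0 0 0 0.0025 -1;0 0 0 0 0 0.005 -1;0 0 0 0 0 0.0075 -1;0 0 0 0 0 0.01 -1;0 0 0 0 0 0.01 -1"

```text
time: 11.7
eef_pos: [0.5389, 0.1015, 0.1699]
tcp_rot: [0.156, 0.988, -0.001, -0.0]
contact_force: [-0.4, -2.4, 0.2]
opening: 0.2
finger_force: 116.6
```

```bash
python3 st.py
```

```text
11.7 tip z 0.07740133215374201 [0.5389 0.1015 0.1699] F tool [-0.4 -2.4 -0.2] Tq tool [ 0.63 -0.1  -0.05] (array([-0.1, -0. ,  0. ]), array([ -0. ,   0.6, -20.1]))
```

Scaled: 8 mm / 800 = 0.01, 6 mm / 800 = 0.0075.

>>> send_rows --rows "0 0 0 0 -0.0006 0.0025 -1;0 0 0 0 -0.001 0.005 -1;0 0 0 0 -0.0014 0.0075 -1;0 0 0 0 -0.0016 0.01 -1;0 0 0 0 -0.0016 0.01 -1"

```text
time: 12.32
eef_pos: [0.5386, 0.1007, 0.1621]
tcp_rot: [0.156, 0.988, -0.0, -0.0]
contact_force: [-1.0, -2.6, -0.3]
opening: 0.201
finger_force: 116.6
```

```bash
python3 st.py
```

```text
12.325 tip z 0.0695759998082795 [0.5386 0.1007 0.1621] F tool [ 0.2 -2.8  0.3] Tq tool [ 0.65 -0.07 -0.01] (array([-0., -0.,  0.]), array([ -0. ,   1.5, -27.9]))
```

Scaled: 8 mm / 800 = 0.01, -1.5 mm / 800 = -0.0019.

>>> send_rows --rows "0 0 0 0 -0.0009 0.0025 -1;0 0 0 0 -0.0013 0.005 -1;0 0 0 0 -0.0016 0.0075 -1;0 0 0 0 -0.0019 0.01 -1;0 0 0 0 -0.0019 0.01 -1"

```text
time: 12.95
eef_pos: [0.5408, 0.0995, 0.158]
tcp_rot: [0.156, 0.988, 0.001, 0.003]
contact_force: [-0.6, -1.4, 10.6]
opening: 0.201
finger_force: 117.1
```

```bash
python3 st.py
```

```text
12.95 tip z 0.06553698541163167 [0.5408 0.0995 0.158 ] F tool [  0.   -1.5 -10.7] Tq tool [ 0.45  0.15 -0.04] (array([0.1, 0.4, 0. ]), array([  2.2,   2. , -32. ]))
```

Scaled: 4 mm / 800 = 0.005, 3 mm / 800 = 0.0038.

>>> send_rows --rows "0 0 0 -0.0009 -0.0003 0.0013 -1;0 0 0 -0.0019 -0.0005 0.0025 -1;0 0 0 -0.0025 -0.0008 0.0038 -1;0 0 0 -0.0025 -0.0009 0.005 -1;0 0 0 -0.0025 -0.0009 0.005 -1"

```text
time: 13.58
eef_pos: [0.5439, 0.0983, 0.1563]
tcp_rot: [0.156, 0.988, 0.001, 0.005]
contact_force: [-2.2, -1.2, 17.7]
opening: 0.198
finger_force: 117.3
```

```bash
python3 st.py
```

```text
13.575 tip z 0.06376108008073231 [0.5439 0.0983 0.1563] F tool [  1.5  -1.8 -17.7] Tq tool [ 0.48  0.31 -0.02] (array([0.2, 0.5, 0. ]), array([  5.4,   2.2, -33.8]))
```

Scaled: 6 mm / 800 = 0.0075, 4.5 mm / 800 = 0.0056, 0.5 degrees / 180 = 0.0028.

>>> send_rows --rows "0 0.0011 0 0.0019 0 -0.0013 -1;0 0.0022 0 0.0038 0 -0.0025 -1;0 0.0028 0 0.0056 0 -0.0025 -1;0 0.0028 0 0.0075 0 -0.0025 -1;0 0.0028 0 0.0075 0 -0.0025 -1"

```text
time: 14.2
eef_pos: [0.5376, 0.1002, 0.1562]
tcp_rot: [0.156, 0.988, 0.002, 0.0]
contact_force: [0.2, -1.2, 9.8]
opening: 0.202
finger_force: 117.4
```

```bash
cat >> st.py <<'E'
p=st["eef_pos"]; print("u",p@[.951,-.309,0],"v",p@[.309,.951,0],"tz",M[:,2].round(4))
E
python3 st.py
```

```text
14.2 tip z 0.06373914751664866 [0.5376 0.1002 0.1562] F tool [-0.6 -1.  -9.8] Tq tool [ 0.3  -0.25 -0.04] (array([0.2, 0. , 0. ]), array([ -0.8,   2.4, -33.8]))
u 0.48032706915856205 v 0.26139432616631525 tz [ 0.0013  0.0034 -1.    ]
```

Scaled: 4 mm / 800 = 0.005, 3 mm / 800 = 0.0038.

>>> send_rows --rows "0 0 0 0 -0.0003 0.0013 -1;0 0 0 0 -0.0004 0.0025 -1;0 0 0 0 -0.0006 0.0038 -1;0 0 0 0 -0.0006 0.005 -1;0 0 0 0 -0.0006 0.005 -1"

```text
time: 14.82
eef_pos: [0.5386, 0.0997, 0.1544]
tcp_rot: [0.156, 0.988, 0.002, 0.002]
contact_force: [-1.8, -2.2, 16.2]
opening: 0.2
finger_force: 117.4
```

```bash
python3 st.py
```

```text
14.825 tip z 0.06192741669346674 [0.5386 0.0997 0.1544] F tool [  0.9  -2.6 -16.2] Tq tool [ 0.39 -0.   -0.01] (array([0.3, 0.2, 0. ]), array([  0.2,   2.6, -35.6]))
u 0.48144354175514187 v 0.2612609978900335 tz [ 0.004   0.0033 -1.    ]
```

Scaled: 4 mm / 800 = 0.005, 3 mm / 800 = 0.0038.

>>> send_rows --rows "0 0 0 0 -0.0004 0.0013 -1;0 0 0 0 -0.0008 0.0025 -1;0 0 0 0 -0.001 0.0038 -1;0 0 0 0 -0.0013 0.005 -1;0 0 0 0 -0.0013 0.005 -1"

```text
time: 15.45
eef_pos: [0.5384, 0.099, 0.1503]
tcp_rot: [0.156, 0.988, 0.002, 0.002]
contact_force: [-0.1, -0.7, 15.8]
opening: 0.197
finger_force: 117.9
```

```bash
python3 st.py
```

```text
15.45 tip z 0.0577769607900776 [0.5384 0.099  0.1503] F tool [ -0.2  -0.6 -15.8] Tq tool [ 0.17 -0.06  0.04] (array([0.3, 0.2, 0. ]), array([  0.2,   3.3, -39.7]))
u 0.48145527042148045 v 0.26056884446256245 tz [ 0.0045  0.0042 -1.    ]
```

Tracking well (~16 N, 4 mm per 4 mm). Continue.

Scaled: 6 mm / 800 = 0.0075, 5 mm / 800 = 0.0063.

>>> send_rows --rows "0 0 0 0 -0.0001 0.0013 -1;0 0 0 0 -0.0003 0.0025 -1;0 0 0 0 -0.0005 0.0038 -1;0 0 0 0 -0.0006 0.005 -1;0 0 0 0 -0.0008 0.0063 -1;0 0 0 0 -0.0009 0.0075 -1;0 0 0 0 -0.0009 0.0075 -1"

```text
time: 16.32
eef_pos: [0.5384, 0.0984, 0.1441]
tcp_rot: [0.156, 0.988, 0.002, 0.002]
contact_force: [2.0, -0.8, 14.3]
opening: 0.191
finger_force: 118.0
```

```bash
python3 st.py
```

```text
16.325 tip z 0.05164384618847309 [0.5384 0.0984 0.1441] F tool [ -2.2  -0.1 -14.3] Tq tool [ 0.18 -0.2  -0.  ] (array([0.3, 0.2, 0. ]), array([  0.3,   4. , -45.8]))
u 0.48160788789459064 v 0.25991605689231045 tz [ 0.0051  0.0041 -1.    ]
```

Scaled: 7 mm / 800 = 0.0088, 6 mm / 800 = 0.0075.

>>> send_rows --rows "0 0 0 -0.0003 -0.0001 0.0013 -1;0 0 0 -0.0005 -0.0003 0.0025 -1;0 0 0 -0.0008 -0.0005 0.0038 -1;0 0 0 -0.0008 -0.0006 0.005 -1;0 0 0 -0.0008 -0.0008 0.0063 -1;0 0 0 -0.0008 -0.001 0.0075 -1;0 0 0 -0.0008 -0.001 0.0088 -1;0 0 0 -0.0008 -0.001 0.0088 -1"

```text
time: 17.32
eef_pos: [0.5385, 0.0976, 0.1369]
tcp_rot: [0.156, 0.988, 0.003, 0.002]
contact_force: [0.8, -0.0, 14.8]
opening: 0.198
finger_force: 118.2
```

```bash
python3 st.py
```

```text
17.325 tip z 0.04442126301103383 [0.5385 0.0976 0.1369] F tool [ -0.8   0.3 -14.8] Tq tool [ 0.07 -0.2   0.  ] (array([ 0.3,  0.2, -0. ]), array([  0.7,   4.8, -53.1]))
u 0.4819495403305317 v 0.25916407653294327 tz [ 0.0043  0.0044 -1.    ]
```

Scaled: 8 mm / 800 = 0.01, 7 mm / 800 = 0.0088.

>>> send_rows --rows "0 0 0 -0.0003 -0.0001 0.0013 -1;0 0 0 -0.0003 -0.0001 0.0025 -1;0 0 0 -0.0003 -0.0003 0.0038 -1;0 0 0 -0.0003 -0.0003 0.005 -1;0 0 0 -0.0003 -0.0003 0.0063 -1;0 0 0 -0.0003 -0.0003 0.0075 -1;0 0 0 -0.0003 -0.0003 0.0088 -1;0 0 0 -0.0003 -0.0003 0.01 -1"

```text
time: 18.32
eef_pos: [0.5386, 0.0973, 0.1288]
tcp_rot: [0.156, 0.988, 0.002, 0.002]
contact_force: [1.0, -0.4, 14.7]
opening: 0.195
finger_force: 117.9
```

```bash
python3 st.py
```

```text
18.325 tip z 0.03630615721869901 [0.5386 0.0973 0.1288] F tool [ -1.1  -0.  -14.7] Tq tool [ 0.07 -0.12 -0.06] (array([ 0.3,  0.2, -0. ]), array([  0.9,   5. , -61.2]))
u 0.48215616136591466 v 0.25899385416863546 tz [ 0.0043  0.0044 -1.    ]
```

Scaled: 5 mm / 800 = 0.0063, 4.5 mm / 800 = 0.0056.

>>> send_rows --rows "0 0 0 0 0 0.0013 -1;0 0 0 0 0 0.0025 -1;0 0 0 0 0 0.0038 -1;0 0 0 0 0 0.005 -1;0 0 0 0 0 0.0056 -1;0 0 0 0 0 0.0063 -1"

```text
time: 19.08
eef_pos: [0.5388, 0.0973, 0.1242]
tcp_rot: [0.156, 0.988, 0.002, 0.002]
contact_force: [0.2, -0.5, 16.2]
opening: 0.197
finger_force: 117.6
```

```bash
python3 st.py
```

```text
19.075 tip z 0.031655108043795 [0.5388 0.0973 0.1242] F tool [ -0.4  -0.3 -16.2] Tq tool [ 0.13 -0.04  0.01] (array([ 0.3,  0.2, -0. ]), array([  1. ,   5. , -65.8]))
u 0.48236227464724984 v 0.2590229743856487 tz [ 0.0047  0.0042 -1.    ]
```

Possibly landing; press in 1 mm steps watching for a rise.

Scaled: 1.4 mm / 800 = 0.0018, 0.7 mm / 800 = 0.0009.

>>> send_rows --rows "0 0 0 0 0 0.0009 -1;0 0 0 0 0 0.0018 -1;0 0 0 0 0 0.0018 -1"

```text
time: 19.45
eef_pos: [0.5392, 0.0973, 0.1233]
tcp_rot: [0.156, 0.988, 0.002, 0.002]
contact_force: [0.5, 0.6, 16.5]
opening: 0.197
finger_force: 117.5
```

```bash
python3 st.py
```

```text
19.45 tip z 0.030770337146732094 [0.5392 0.0973 0.1233] F tool [ -0.3   0.8 -16.5] Tq tool [ 0.16 -0.05 -0.01] (array([ 0.3,  0.2, -0. ]), array([  1.3,   4.9, -66.7]))
u 0.4827049514360232 v 0.2591240319477235 tz [ 0.0055  0.0041 -1.    ]
```

Scaled: 1.4 mm / 800 = 0.0018, 0.7 mm / 800 = 0.0009.

>>> send_rows --rows "0 0 0 0.0004 0 0.0009 -1;0 0 0 0.0008 0 0.0018 -1;0 0 0 0.0008 0 0.0018 -1"

```text
time: 19.82
eef_pos: [0.5395, 0.0972, 0.1231]
tcp_rot: [0.156, 0.988, 0.002, 0.003]
contact_force: [0.5, -0.9, 21.6]
opening: 0.193
finger_force: 117.3
```

```bash
python3 st.py
```

```text
19.825 tip z 0.030624002567325545 [0.5395 0.0972 0.1231] F tool [ -0.9  -0.6 -21.6] Tq tool [0.36 0.   0.03] (array([0.3, 0.3, 0. ]), array([  1.4,   4.9, -66.9]))
u 0.48299151906408405 v 0.25915872147932095 tz [ 0.0076  0.0035 -1.    ]
```

Scaled: -7 mm / 800 = -0.0088, -1.5 mm / 800 = -0.0019.

>>> send_rows --rows "0 0 0 -0.0019 0.0004 -0.0025 -1;0 0 0 -0.0038 0.0008 -0.005 -1;0 0 0 -0.0054 0.0011 -0.0075 -1;0 0 0 -0.0063 0.0013 -0.0088 -1;0 0 0 -0.0063 0.0013 -0.0088 -1"

```text
time: 20.45
eef_pos: [0.5395, 0.097, 0.1233]
tcp_rot: [0.157, 0.988, 0.002, -0.003]
contact_force: [3.5, 3.0, 5.4]
opening: 0.201
finger_force: 118.2
```

```bash
python3 st.py
```

```text
20.45 tip z 0.030842826107767535 [0.5395 0.097  0.1233] F tool [-2.3  4.  -5.4] Tq tool [-0.53 -0.39  0.08] (array([ 0.2, -0.4, -0. ]), array([  2.3,   4.9, -66.6]))
u 0.48307001025726204 v 0.258921702551242 tz [-0.005   0.0044 -1.    ]
```

Scaled: 1.2 mm / 800 = 0.0015, -0.5 mm / 800 = -0.0006.

>>> send_rows --rows "0 0 0 -0.0006 0.0015 0 -1;0 0 0 -0.0006 0.0015 0 -1;0 0 0 -0.0006 0.0015 0 -0.2;0 0 0 -0.0006 0.0015 0 0;0 0 0 -0.0006 0.0015 0 0.3"

```text
time: 21.08
eef_pos: [0.5382, 0.0972, 0.1215]
tcp_rot: [0.156, 0.988, 0.0, -0.006]
contact_force: [-0.3, -0.9, 0.1]
opening: 0.646
finger_force: 0.0
```

Scaled: -115 mm / 800 = -0.1438, -80 mm / 800 = -0.1.

>>> send_rows --rows "0 0 0 0 0 -0.0188 0.3;0 0 0 0 0 -0.05 0.3;0 0 0 0 0 -0.1 0.3;0 0 0 0 0 -0.1438 0.3"

```text
time: 21.58
eef_pos: [0.5404, 0.0969, 0.2402]
tcp_rot: [0.156, 0.988, 0.001, -0.004]
contact_force: [0.7, -0.6, -0.0]
opening: 0.651
finger_force: 0.0
```

```bash
python3 st.py; python3 -c "
from h import *
print(goal([.5155,.3285,.21],7.3),goal([.5155,.3285,.21],187.3))"
```

```text
21.575 tip z 0.14767489623632782 [0.5404 0.0969 0.2402] F tool [-0.8 -0.3  0. ] Tq tool [-0.01  0.02 -0.08] (array([ 0. , -0.4,  0. ]), array([ 2.4,  4.5, 50.2]))
u 0.4839359140638876 v 0.2591561220566256 tz [-0.0067  0.0026 -1.    ]
(array([-0.2, -0.4, 64.7]), array([ 94.9, 212.6,  31. ])) (array([   0.4,   -0.2, -115.3]), array([ 94.9, 212.6,  31. ]))
```

```bash
python3 -c "
from h import *
print(goal([.5166,.3265,.19],7.5))"
```

```text
(array([-0.2, -0.4, 64.5]), array([ 93.1, 211. ,  50.9]))
```

Scaled: 210 mm / 800 = 0.2625, 185 mm / 800 = 0.2313, 64.5 degrees / 180 = 0.3583.

>>> send_rows --rows "0 -0.0022 0.0556 0.025 0.0688 0 0.3;0 -0.0022 0.1111 0.05 0.125 0.0125 0.3;0 -0.0022 0.1667 0.075 0.1875 0.025 0.3;0 -0.0022 0.2222 0.1 0.2313 0.0375 0.3;0 -0.0022 0.2778 0.1175 0.2625 0.05 0.3;0 -0.0022 0.3333 0.1175 0.2625 0.0563 0.3;0 -0.0022 0.3583 0.1175 0.2625 0.0625 0.3;0 -0.0022 0.3583 0.1175 0.2625 0.0625 0.3"

```text
time: 22.58
eef_pos: [0.515, 0.3259, 0.1889]
tcp_rot: [0.659, 0.752, -0.002, -0.001]
contact_force: [-0.4, -0.7, 0.3]
opening: 0.65
finger_force: 0.0
```

```bash
python3 -c "
from h import *
print(ctrl.get_state()['eef_pos'],goal([.5166,.3265,.10],7.5))
s=ctrl.read_camera('side');t=ctrl.read_camera('top')
def c(p,x,y,w,h,W,H): return cv2.resize(p['color'][y:y+h,x:x+w,::-1],(W,H),interpolation=cv2.INTER_CUBIC)
cv2.imwrite('pics/p1.png',np.vstack([c(s,270,180,120,48,800,320),np.hstack([c(s,260,255,80,56,400,280),c(t,280,240,80,56,400,280)])]))
"
```

```text
[0.51499332 0.32594258 0.18887443] (array([-0.3,  0.1,  0.1]), array([ 0.5,  2.1, 88.9]))
```

View pics/p1.png

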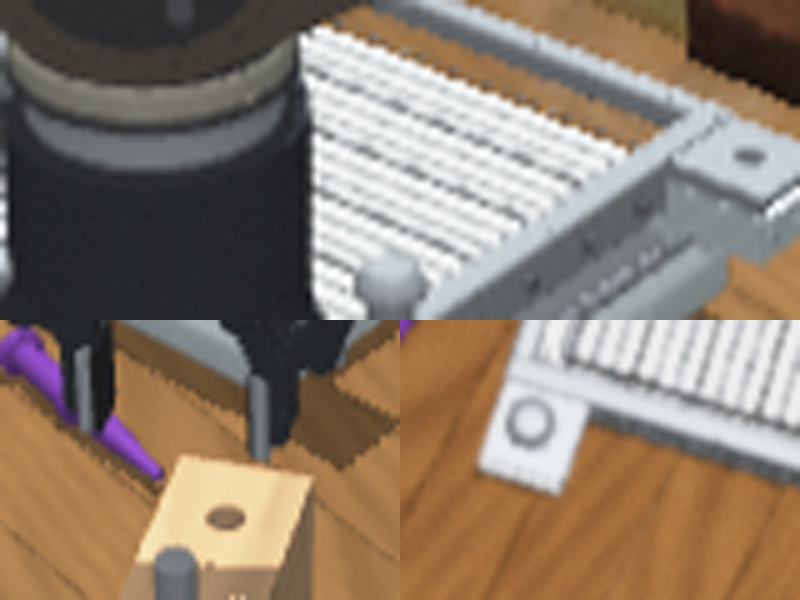

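Scaled: 88 mm / 800 = 0.11, 2.1 mm / 800 = 0.0026.

>>> send_rows --rows "0 0 0 0.0006 0.0026 0.0438 0.3;0 0 0 0.0006 0.0026 0.0813 0.3;0 0 0 0.0006 0.0026 0.1 0.3;0 0 0 0.0006 0.0026 0.11 0.3;0 0 0 0.0006 0.0026 0.11 0.3;0 0 0 0.0006 0.0026 0.11 -0.4;0 0 0 0.0006 0.0026 0.11 -1;0 0 0 0.0006 0.0026 0.11 -1" --grip_force 60

```text
time: 23.68
eef_pos: [0.5175, 0.3267, 0.1017]
tcp_rot: [0.659, 0.752, -0.001, -0.0]
contact_force: [0.0, 0.2, 2.8]
opening: 0.168
finger_force: 58.4
```

>>> send_rows --rows "0 0 0 0 0 0 -1;0 0 0 0 0 0 -1;0 0 0 0 0 0 -1"

```text
time: 24.05
eef_pos: [0.5175, 0.3268, 0.1016]
tcp_rot: [0.659, 0.752, -0.001, -0.0]
contact_force: [-0.4, 0.3, 5.7]
opening: 0.165
finger_force: 58.4
```

```bash
python3 st.py
```

```text
24.05 tip z 0.009142572518828496 [0.5175 0.3268 0.1016] F tool [ 0.3 -0.4 -5.7] Tq tool [ 0.07 -0.02 -0.03] (array([ -0.2,  -0. , -64.5]), array([-225.7,   -8.3,  -88. ]))
u 0.39120549986126485 v 0.47066052707058037 tz [-0.0023 -0.0016 -1.    ]
```

Scaled: -135 mm / 800 = -0.1688, -95 mm / 800 = -0.1188.

>>> send_rows --rows "0 0 0 0 0 -0.0125 -1;0 0 0 0 0 -0.0625 -1;0 0 0 0 0 -0.1188 -1;0 0 0 0 0 -0.1688 -1;0 0 0 0 0 -0.1688 -1"

```text
time: 24.68
eef_pos: [0.519, 0.3275, 0.24]
tcp_rot: [0.659, 0.752, 0.001, 0.001]
contact_force: [0.2, -0.3, -1.4]
opening: 0.169
finger_force: 59.7
```

```bash
python3 - <<'E'
from h import *
s=ctrl.read_camera('side');t=ctrl.read_camera('top')
def cen(p,u,v,r,thr):
    g=p["color"].astype(float).mean(2); y,x=np.mgrid[v-r:v+r+1,u-r:u+r+1]; q=g[v-r:v+r+1,u-r:u+r+1]; w_=np.clip(thr-q,0,None); print(q.astype(int)); return (x*w_).sum()/w_.sum(),(y*w_).sum()/w_.sum()
a=cen(s,382,203,4,180); b=cen(t,385,287,4,215); print(a,b)
S=ray(s,*a,.093);T=ray(t,*b,.093); print(S,T,ctrl.get_state()["eef_pos"])
y=np.array([.309,.951,0]);x=np.array([.951,-.309,0])
for P in (S,T): print("u",P@x,"v",P@y)
print(goal([*((S+T)/2)[:2],.235],-18))
E
```

```text
[[191 207 207 206 205 199 184 170 123]
 [206 206 206 205 205 204 204 200 184]
 [206 206 206 205 204 205 205 204 204]
 [207 207 173 149 149 161 186 205 205]
 [205 206 136 106 106 110 141 206 207]
 [206 208 185 161 142 138 183 207 206]
 [207 207 205 198 192 193 207 207 208]
 [206 205 206 208 207 206 206 209 207]
 [159 174 191 207 207 207 208 206 203]]
[[236 235 235 236 235 234 232 235 235]
 [236 236 236 234 228 220 219 230 234]
 [237 237 235 226 193 166 168 204 228]
 [235 235 233 203 139  98 102 153 211]
 [235 236 232 197 119  72  78 129 203]
 [237 236 233 213 154 104 110 159 215]
 [238 238 237 231 206 181 182 210 230]
 [237 236 238 236 232 226 225 231 236]
 [237 237 238 236 236 235 235 236 236]]
(np.float64(382.2407192575406), np.float64(202.74419953596288)) (np.float64(386.4192253188474), np.float64(286.8986773736419))
[ 0.47546141 -0.10227628  0.093     ] [ 0.47506392 -0.10104194  0.093     ] [0.51686624 0.32653773 0.23481579]
u 0.48376716920036494 v 0.04965282760367451
u 0.48300774973145294 v 0.050703862558917304
(array([-0.3,  0.2, 25.5]), array([-419.1,  -97.3,    1.2]))
```

Scaled: -419 mm / 800 = -0.5238, -97.3 mm / 800 = -0.1216, 25.5 degrees / 180 = 0.1417.

>>> send_rows --rows "0 0 0.0278 -0.075 -0.0125 0 -1;0 0 0.0556 -0.15 -0.0313 0 -1;0 0 0.0833 -0.225 -0.05 0 -1;0 0 0.1111 -0.3 -0.0688 0 -1;0 0 0.1417 -0.375 -0.0875 0 -1;0 0 0.1417 -0.45 -0.105 0 -1;0 0 0.1417 -0.5 -0.1163 0 -1;0 0 0.1417 -0.5238 -0.1216 0.0188 -1"

```text
time: 25.78
eef_pos: [0.4749, -0.1035, 0.2202]
tcp_rot: [0.81, 0.587, -0.003, -0.001]
contact_force: [-0.1, 0.2, -0.7]
opening: 0.168
finger_force: 59.6
```

```bash
python3 -c "
from h import *
print(ctrl.get_state()['eef_pos'],goal([.4749,-.1019,.1786],-18))"
```

```text
[ 0.47485468 -0.10347136  0.22020499] (array([-0.3,  0.2, -0.1]), array([ 1.7, -0.3, 41.6]))
```

Scaled: 41 mm / 800 = 0.0513, 30 mm / 800 = 0.0375, -0.2 degrees / 180 = -0.0011.

>>> send_rows --rows "-0.0011 0.0011 0 0.0013 -0.0003 0.0188 -1;-0.0011 0.0011 0 0.0015 -0.0003 0.0375 -1;-0.0011 0.0011 0 0.0015 -0.0003 0.0513 -1;-0.0011 0.0011 0 0.0015 -0.0003 0.0513 -1;-0.0011 0.0011 0 0.0015 -0.0003 0.0513 -1"

```text
time: 26.4
eef_pos: [0.4761, -0.1, 0.1811]
tcp_rot: [0.809, 0.588, 0.0, 0.001]
contact_force: [0.4, 0.5, 0.4]
opening: 0.17
finger_force: 59.6
```

```bash
python3 - <<'E'
from h import *
st=ctrl.get_state(); M=R.from_quat(st["tcp_rot"]).as_matrix(); print(st["time"],st["eef_pos"],M[:,2].round(4))
s=ctrl.read_camera('side');t=ctrl.read_camera('top')
f=st["eef_pos"]+M@[0,0,.0636]
for n,P in (("foot",f),("34",f+[0,0,.034])): print(n,P.round(4),"side",proj(s,P).round(1),"top",proj(t,P).round(1))
def c(p,x,y,w,h,W,H): return cv2.resize(p['color'][y:y+h,x:x+w,::-1],(W,H),interpolation=cv2.INTER_CUBIC)
cv2.imwrite('pics/q1.png',np.hstack([c(s,355,160,60,70,514,600),c(t,365,260,40,84,286,600)]))
g=s["color"].astype(int).mean(2).astype(int)
for v in range(180,208): print(v,' '.join(f"{k:3d}" for k in g[v,372:396]))
E
```

```text
26.4 [ 0.4761436  -0.10001093  0.18106373] [ 1.1e-03 -5.0e-04 -1.0e+00]
foot [ 0.4762 -0.1     0.1175] side [382.4 194.5] top [387.4 286.1]
34 [ 0.4762 -0.1     0.1515] side [383.3 182.2] top [389.4 285.5]
180  79  33  33  35  38  48  67  88  86  91  97 101  61 101 101  81  46  34  32  52  58  59  59  62
181  82  30  31  30  33  36  48  93 108  95  97 100  66  97  99  91  85  68  54  58  59  58  56  60
182  86  26  26  29  27  33  34  75 102 105 108 109  97  90  93  94  79  67  61  58  60  60  57  58
183  86  36  23  26  25  28  30  60  91  98 102 105 105  97  94  89  59  59  56  60  62  62  62  57
184  84  43  27  24  27  30  26  37  65  74  97 100 103  96  78  71  56  56  59  62  63  63  64  62
185  83  42  25  27  22  28  29  26  33  56  94 100  99  75  49  46  47  51  59  62  61  60  62  57
186  96  33  25  26  22  28  27  26  24  62  94 100  98  55  31  32  30  37  45  56  57  59  61  57
187 103  26  24  27  25  23  26  22  26  68  95 100  97  44  27  29  29  30  35  42  47  51  59  49
188 106  33  24  23  23  25  24  24  22  69  97  99  96  41  26  25  26  29  30  29  34  40  4
[... 1205 characters left out ...]

201 115 110 115 113 117 117 116 116 115 114 115 115 116 115 115 115 117 117 116 109 106 106 106 102
202 109 115 116 116 116 116 116 116 106 103 105 105 110 115 116 116 115 116 118 114 112 111  99  99
203 113 117 117 117 117 117 118 116  99  99  99  96  96 116 115 116 116 115 116 113 114 104  98  98
204 114 117 117 118 117 116 116 116 110 108 105 101 109 116 116 117 117 115 114 104  96  91 120 127
205 100 102 107 113 115 116 116 118 114 114 113 112 115 117 116 116 115 113 104  92  85 152 156 123
206  94  93  96 100 104 113 116 115 117 117 116 116 116 118 116 115 114 101  93 112 144 152 140 118
207 110 104  94  94  96  98 105 109 113 116 117 116 117 115 115 105  98  90 131 159 139 130 122 118
```

View pics/q1.png

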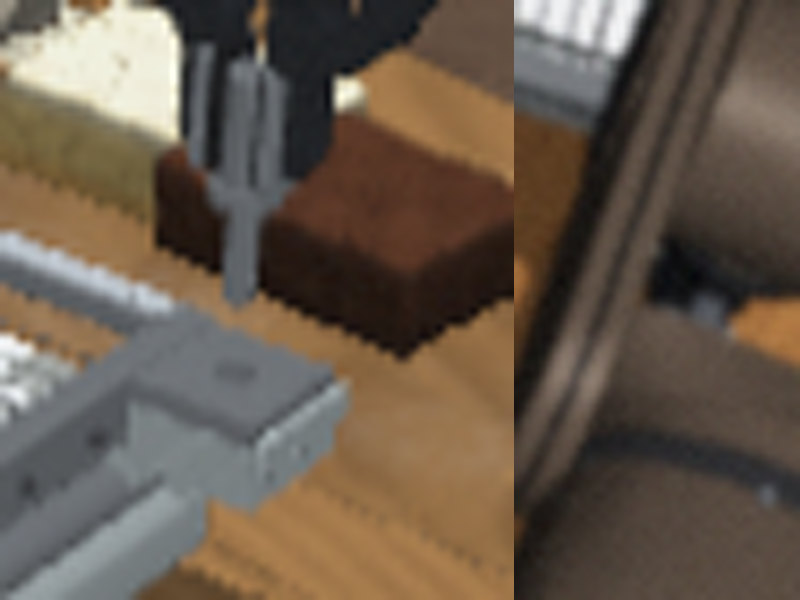

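```bash
python3 -c "
from h import *
print(goal([.4752,-.1018,.15],-18))"
```

```text
(array([0.1, 0. , 0.1]), array([-1.8, -0.6, 31.4]))
```

Scaled: 28 mm / 800 = 0.035, -1.8 mm / 800 = -0.0023.

>>> send_rows --rows "0 0 0 -0.0023 -0.0006 0.0125 -1;0 0 0 -0.0023 -0.0006 0.0225 -1;0 0 0 -0.0023 -0.0006 0.0263 -1;0 0 0 -0.0023 -0.0006 0.0288 -1;0 0 0 -0.0023 -0.0006 0.0313 -1;0 0 0 -0.0023 -0.0006 0.0338 -1;0 0 0 -0.0023 -0.0006 0.035 -1;0 0 0 -0.0023 -0.0006 0.035 -1"

```text
time: 27.5
eef_pos: [0.475, -0.102, 0.1528]
tcp_rot: [0.809, 0.588, 0.0, 0.001]
contact_force: [1.0, 0.2, -1.1]
opening: 0.168
finger_force: 59.6
```

```bash
sed -i 's/\.0925/.0636/' st.py; python3 st.py
```

```text
27.5 tip z 0.08915781167476096 [ 0.475  -0.102   0.1528] F tool [0.5 0.9 1.1] Tq tool [-0.21 -0.03  0.04] (array([  0.1,   0.1, -90. ]), array([213.9,  -1.9, -37.3]))
u 0.4832041858668041 v 0.04974998672975271 tz [ 1.1e-03 -5.0e-04 -1.0e+00]
```

Foot is in the ear hole (z 0.089) with no contact. Continue.

Scaled: 10 mm / 800 = 0.0125, 8 mm / 800 = 0.01.

>>> send_rows --rows "0 0 0 0 0 0.0025 -1;0 0 0 0 0 0.005 -1;0 0 0 0 0 0.0075 -1;0 0 0 0 0 0.01 -1;0 0 0 0 0 0.0125 -1;0 0 0 0 0 0.0125 -1"

```text
time: 28.25
eef_pos: [0.475, -0.1021, 0.1425]
tcp_rot: [0.809, 0.588, 0.0, 0.001]
contact_force: [2.8, -1.3, -1.4]
opening: 0.165
finger_force: 59.6
```

```bash
python3 st.py
```

```text
28.25 tip z 0.07893682172522763 [ 0.475  -0.1021  0.1425] F tool [-0.3  3.   1.4] Tq tool [-0.54 -0.1  -0.02] (array([  0.1,   0.1, -90. ]), array([214. ,  -2. , -47.5]))
u 0.4832336605382562 v 0.0497036401537681 tz [ 1.2e-03 -6.0e-04 -1.0e+00]
```

Scaled: 18 mm / 800 = 0.0225, 16 mm / 800 = 0.02.

>>> send_rows --rows "0 0 0 0 0.0008 0.0031 -1;0 0 0 0 0.001 0.0063 -1;0 0 0 0 0.001 0.01 -1;0 0 0 0 0.001 0.0138 -1;0 0 0 0 0.001 0.0175 -1;0 0 0 0 0.001 0.02 -1;0 0 0 0 0.001 0.0225 -1;0 0 0 0 0.001 0.0225 -1"

```text
time: 29.25
eef_pos: [0.4753, -0.1021, 0.1243]
tcp_rot: [0.809, 0.588, -0.0, -0.0]
contact_force: [0.8, 0.0, -0.8]
opening: 0.165
finger_force: 59.6
```

```bash
python3 st.py
```

```text
29.25 tip z 0.06071671115164885 [ 0.4753 -0.1021  0.1243] F tool [0.3 0.7 0.8] Tq tool [-0.13 -0.16  0.02] (array([ -0.,  -0., -90.]), array([213.9,  -2.3, -65.7]))
u 0.48355409388273063 v 0.04978775361841799 tz [-1.e-04  1.e-04 -1.e+00]
```

Scaled: 3.5 mm / 800 = 0.0044, 3 mm / 800 = 0.0038.

>>> send_rows --rows "0 0 0 0 0 0.0013 -1;0 0 0 0 0 0.0025 -1;0 0 0 0 0 0.0038 -1;0 0 0 0 0 0.0044 -1;0 0 0 0 0 0.0044 -1"

```text
time: 29.88
eef_pos: [0.4755, -0.1021, 0.1226]
tcp_rot: [0.809, 0.588, -0.0, -0.0]
contact_force: [-4.2, 0.8, 9.3]
opening: 0.168
finger_force: 60.7
```

```bash
python3 st.py
```

```text
29.875 tip z 0.058965230703572305 [ 0.4755 -0.1021  0.1226] F tool [-0.6 -4.2 -9.3] Tq tool [ 0.72 -0.02 -0.04] (array([ -0.,  -0., -90.]), array([213.9,  -2.5, -67.4]))
u 0.48371433315172424 v 0.049839634804691085 tz [-9.e-04  3.e-04 -1.e+00]
```

Scaled: -1.5 mm / 800 = -0.0019, -1 mm / 800 = -0.0013.

>>> send_rows --rows "0 0 0 0 -0.0008 -0.0013 -1;0 0 0 0 -0.0008 -0.0019 -1;0 0 0 0 -0.0008 -0.0019 -0.3;0 0 0 0 -0.0008 -0.0019 0;0 0 0 0 -0.0008 -0.0019 0.3;0 0 0 0 -0.0008 -0.0019 0.3"

```text
time: 30.62
eef_pos: [0.4748, -0.1019, 0.1225]
tcp_rot: [0.809, 0.588, 0.0, -0.0]
contact_force: [0.2, 0.6, 0.9]
opening: 0.654
finger_force: 0.0
```

Scaled: -240 mm / 800 = -0.3, -180 mm / 800 = -0.225.

>>> send_rows --rows "0 0 0 0 0 -0.0125 0.3;0 0 0 0 0 -0.0375 0.3;0 0 0 0 0 -0.0875 0.3;0 0 0 0 0 -0.1375 0.3;0 0 0 -0.075 0 -0.1625 0.3;0 0 0 -0.15 0 -0.1625 0.3;0 0 0 -0.225 0 -0.1625 0.3;0 0 0 -0.3 0 -0.1625 0.3"

```text
time: 31.62
eef_pos: [0.4001, -0.332, 0.2539]
tcp_rot: [0.809, 0.588, 0.0, 0.001]
contact_force: [0.7, -0.0, 1.4]
opening: 0.648
finger_force: 0.0
```

```bash
python3 st.py; python3 - <<'E'
from h import *
s=ctrl.read_camera('side');t=ctrl.read_camera('top')
def c(p,x,y,w,h,W,H): return cv2.resize(p['color'][y:y+h,x:x+w,::-1],(W,H),interpolation=cv2.INTER_CUBIC)
cv2.imwrite('pics/f.png',np.vstack([c(s,300,180,110,82,400*2,600)[:600:2,::2],c(t,280,235,130,97,800,600)[::2,::2]]))
# drift: head top .151 -> image; pin top .098
d=np.array([.5394,.0970,0])+.0011*np.array([.951,-.309,0])
for n,P in (("drift top",[d[0],d[1],.151]),("collar top",[d[0],d[1],.098]),("pin top",[.4752,-.1019,.132])): print(n,proj(s,P),proj(t,P))
E
```

```text
31.625 tip z 0.19029855461111606 [ 0.4001 -0.332   0.2539] F tool [ 0.2  0.7 -1.4] Tq tool [-0.04  0.04 -0.02] (array([  0.1,   0.1, -90. ]), array([455.9,  -1.9,  63.5]))
u 0.4831050478359096 v -0.1921337817179595 tz [ 0.0018 -0.0016 -1.    ]
drift top [328.56863551 218.530115  ] [306.34860763 259.33894026]
collar top [328.31669988 238.7140077 ] [306.9950958  261.32916093]
pin top [383.4052224  188.98479808] [389.01086965 286.26097814]
```

View pics/f.png

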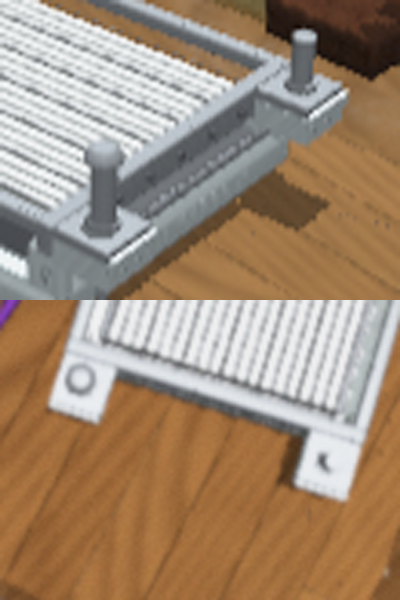

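```bash
python3 -c "
from plant import ctrl
print(ctrl.sign_off())"
```

```text
the job is handed in; nothing more can be done
None
```

The drift pin is pressed through the larger hole until its collar sits on the ear, drawing the frame into line. The plain pin is then fully home in the smaller hole, and the job was handed in at about 32 s; one slip: I sent a brief downward move before lifting the drift from its block, and the drift still measured straight afterwards.

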